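# Load wax blanks into the mill's spring magazine

## Task

Load the mill's magazine on the bench: push the blue wax blank in first, flat and long side along the channel, through the flared mouth and past the two yellow spring catches until they click shut behind it and hold it by themselves, then push the green blank in after it in the same way, so that it drives the blue one deeper. Leave the red blank, the third hand, the soldering board and the gem box where they are.

Things in the scene. Friction and masses are not known exactly. Their poses are not given: they have to be found in the camera images.
- magazine: Loading magazine fixed to the bench: channel 64 mm wide between aluminium rails 28 mm high, the bench as its floor. Origin: on the bench, mid-channel, at the catch plane (square rear faces of the catches). x runs along the channel in the loading direction, z up. A held blank's trailing edge rests at x = 0: its origin is at x = 35 mm, or 105 mm with a second one held behind it.
- mouth (a point): Centre of the mouth's entry on the bench, at the magazine's x = -58 mm, same axes. Here the flared aluminium guides stand about 92 mm apart inside, narrowing to 64 mm at x = -35 mm, straight from there to -19 mm. They are 28 mm high; blue catch housings outside them reach 55 mm from the middle line. Nearer the robot the bench is open.
- lips (a point): Middle of the gap between the two blue lips, 27 mm above the bench, at the magazine's x = 100 mm, same axes. The lips run from x = 10 to 216 mm, cover the channel's edges from 23 to 27 mm up and leave a gap 52 mm wide, so blanks enter only flat through the mouth, but closed fingers can follow. A blue end block 45 mm high stands at x = 190 to 220 mm.
- catch_left (a joint): Yellow catch at +y, sliding sideways out of the channel (m), 0 to 0.010. 0 = sprung shut, nose 8 mm inside the channel (48 mm between the two noses). Its ramp, x = -21 to -3 mm, lets an entering blank push it aside by about 6 mm; its square rear face at x = 0 stops the blank coming back. The two catches resist the push with some 5 to 15 N.
- catch_right (a joint): The yellow catch at -y, the mirror image of catch_left; 0 = sprung shut, grows as it is pushed out to -y.
- follower (a joint): The orange spring-loaded follower in the channel (m), growing along the magazine's x. 0 = empty, with its face at x = 10 mm; about 0.06 with one blank held, about 0.13 with two; end of travel 0.15. Its spring pushes blanks back out towards the mouth with 2 N at 0 and 5 N at 0.13.
- blue_blank: The blue wax blank, a flat slab 70 mm long (its x) by 60 mm wide (its y) by 20 mm thick (z), about 85 g, loose, lying flat on the bench at the start. Origin: centre of its underside. Either end may go first.
- green_blank: The green wax blank, a flat slab 70 mm long (its x) by 60 mm wide (its y) by 20 mm thick (z), about 85 g, loose, lying flat on the bench at the start. Origin: centre of its underside. Either end may go first.
- red_blank: The red wax blank, a flat slab 70 mm long (its x) by 60 mm wide (its y) by 20 mm thick (z), about 85 g, loose, lying flat on the bench at the start. Origin: centre of its underside. Either end may go first. Not needed: leave it alone.
- third_hand: Bystander: soldering third hand, round black base 72 mm in diameter with a post and a jointed arm, 105 mm high. Origin: centre of its underside.
- soldering_board: Bystander: white soldering board 100 x 140 mm on a dark round turntable, 26 mm high in all. Origin: centre of its underside.
- gem_box: Bystander: small white gem box 50 x 50 x 24 mm. Origin: centre of its underside.

How it is judged:
By the outcome, as a careful person would: the job done as asked, in the order asked, and still so for the second after the job is handed in, with the robot touching nothing.
It also fails if it takes over 72 s, if anything falls off the work surface, if the arm or the gripper's body presses on something with over 40 N, if the wrist force passes 120 N, or if a joint passes its speed limit or range.

## Robot

A 6-joint arm with a two-finger parallel gripper is mounted at the origin on the work surface. World frame = base frame: x ahead of the robot, y to its left, z up, the work surface at z = 0. Lengths are in m, angles in degrees, forces in N, time in s.
With the tool pointing down it reaches from about 0.375 to 0.9 m from the base axis. Payload 3.1 kg.
Tool frame: the origin (TCP) lies midway between the tips of the shut fingers; the grasp point (between the pads) lies 19 mm behind it; z points along the fingers, y is the line along which they close (so a half turn about z gives the same grasp; the last joint's range is limited). The gripper opens to 87 mm and grips with 3 to 60 N. Pads are 19 mm wide; open, the fingers measure 117 mm over their backs; the gripper's body (75 mm by 190 mm) begins 51 mm behind the grasp point.
Start: joints at [55.777, 30.224, 82.088, -0, 67.689, -10.227], TCP at [0.254, 0.571, 0.223] pointing down, gripper open.
Joint ranges: [-176.69, 176.69], [-43.24, 126.21], [12.49, 139.97], [-82, 262], [0, 151.66], [-163.58, 163.58]. Speed limits (degrees/s): [159.86, 159.86, 180, 180, 180, 180].

## Interface

Orientations are given as a 3x3 rotation matrix whose columns are the frame's x, y, z axes.
In Python, from rig import bot gives the robot as it stands.
- The arm moves only by the tool tcp_steps, called after "Call:" by a JSON object that holds its "method" and its "body", one argument or row to a line. Schema: {"type":"object","properties":{"offsets":{"type":"object","properties":{"tx":{"type":"array","items":{"type":"number"},"minItems":1,"maxItems":20},"ty":{"type":"array","items":{"type":"number"},"minItems":1,"maxItems":20},"tz":{"type":"array","items":{"type":"number"},"minItems":1,"maxItems":20},"wx":{"type":"array","items":{"type":"number"},"minItems":1,"maxItems":20},"wy":{"type":"array","items":{"type":"number"},"minItems":1,"maxItems":20},"wz":{"type":"array","items":{"type":"number"},"minItems":1,"maxItems":20},"jaw":{"type":"array","items":{"type":"number"},"minItems":1,"maxItems":20}},"additionalProperties":false,"required":["tx","ty","tz","wx","wy","wz","jaw"]},"only":{"type":"string"},"quiet":{"type":"boolean"},"lines":{"type":"string"}},"required":["offsets"],"additionalProperties":false}. offsets is an object with one list for each field, all of the same length, 1 to 20, a row being the entries at one place: tx, ty, tz (the shift in units of 25 mm), wx, wy, wz (a rotation vector in units of 10 degrees), jaw (the opening from 0.0 (shut) to 1.0 (fully open)); each row is the pose to reach, as a shift and turn from the pose commanded when the call began, along the tool's axes at that moment; what a row does not reach only later rows make up. A row lasts 1/10 s, in which the tool goes at most 0.05 m and 8.59 degrees, less where a joint would pass 70% of its speed; a pose out of reach is approached as far as the arm can. The fingers move at their own pace and stop on an object; the grip force is fixed at half the most. Time passes only in rows, so rows that do not move let the fingers close. The tool returns the time, the measured TCP pose, the force, the opening and the grip force at its end. only (a regular expression) keeps the lines of the reply that match it, lines (a string "A,B") keeps lines A to B, and quiet returns only ok. Input that does not fit is refused with a message, and nothing moves.
- bot.read_state(): the state, without advancing time (a new reading comes with each control period).
- bot.capture(name): name is "scene" or "side" or "wrist"; returns a dict with "color" (420x560x3 uint8, red, green, blue), "K" (3x3 intrinsics, pixels), "view" (4x4, takes a point from world to camera coordinates); the wrist camera has in their place "mount" (4x4, takes a point from camera to tool coordinates, whose origin is the TCP and whose axes are the flange's). Camera axes: x right, y up, looking along -z (the intrinsics and any distortion apply to the point x, -y, -z); pixel columns grow to the right and rows downward; lengths in m; the calibration is good to about 2 mm. The wrist camera is an equidistant fisheye: a pixel r from the principal point sees the ray r / f radians off the axis. A picture is of the moment at which its call begins: read the wrist's pose just before it. There is no depth.
- bot.hand_in(): hands the job in; it is judged then, once.
The state is a dict: "time_s": time; "joint_positions": joint angles; "qvel": joint speeds; "tau": joint torques, N m; "position": TCP position; "tcp_rot": TCP orientation; "force": force on the tool from outside, world axes, zero at the start; "moment": the same for the moment, N m; "opening": opening from 0.0 (shut) to 1.0 (fully open); "grasp_force": force on a finger pad.
Only numpy, scipy, OpenCV 4.12 (cv2) and the standard library are available. Lean on these libraries where they do the work, as an engineer would, in place of code of your own. Each camera call takes 0.05 s, during which the arm holds its last target. There are 200 camera calls.

## Working session

There is one attempt and no reset: what is moved stays moved. The work goes in short steps, Python scripts to look and compute and a tool call to move; the robot and the scene stay as the last step left them, time stands still between calls to the robot, and variables do not carry over. Pictures are saved under pics/ and viewed, at most 10 in all, crops included, and the job is handed in when it is done.

```bash
ls; mkdir -p pics
```

Run:
```python
from rig import bot
import cv2,pickle
s=bot.read_state();d={'state':s}
for n in('scene','side','wrist'):
    c=bot.capture(n);d[n]=c;cv2.imwrite(f'pics/{n}0.png',c['color'][:,:,::-1])
pickle.dump(d,open('d0.pkl','wb'))
print(s['position'],s['tcp_rot'],s['time_s'],s['opening'])
```

```text
pics
rig.py
[0.25372819 0.57039353 0.22157974] [[-9.13572732e-01  4.06673540e-01 -1.22249419e-03]
 [ 4.06675178e-01  9.13571137e-01 -1.75440253e-03]
 [ 4.03366318e-04 -2.09993236e-03 -9.99997714e-01]] 0.0 0.9972988687977759
```

View pics/scene0.png

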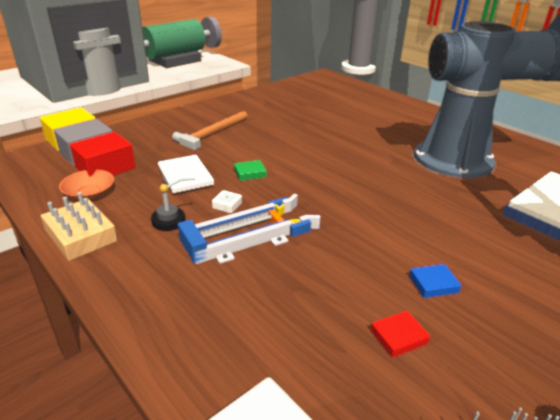

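View pics/side0.png

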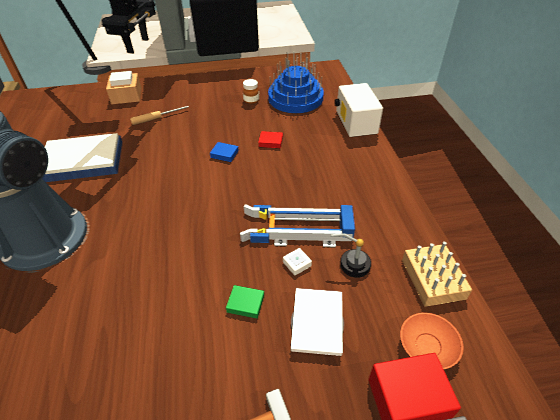

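The scene view shows blue blank at about (435,280), red at (400,333), green at (250,170), and the magazine from (190,240) to a mouth near (305,210). In the side view blue is at (224,152), green at (245,302), and the magazine mouth at about (247,225) with its end block at (347,222). Next I cast the blank tops onto z=0.02 and enlarge the magazine.

Create h.py:
```python
import numpy as np,cv2
from scipy.spatial.transform import Rotation as R
def cast(c,uv,z):
    uv=np.atleast_2d(uv).astype(float);K=c['K'];V=c['view']
    d=np.c_[(uv[:,0]-K[0,2])/K[0,0],-(uv[:,1]-K[1,2])/K[1,1],-np.ones(len(uv))]
    Rm=V[:3,:3];o=-Rm.T@V[:3,3];d=d@Rm
    return o+d*((z-o[2])/d[:,2])[:,None]
def wcast(c,s,uv,z):
    uv=np.atleast_2d(uv).astype(float);K=c['K'];M=c['mount']
    p=np.c_[(uv[:,0]-K[0,2])/K[0,0],(uv[:,1]-K[1,2])/K[1,1]]
    th=np.linalg.norm(p,axis=1);u=p/np.maximum(th,1e-9)[:,None]
    d=np.c_[u[:,0]*np.sin(th),-u[:,1]*np.sin(th),-np.cos(th)]
    Rt=np.array(s['tcp_rot']);o=Rt@M[:3,3]+s['position'];d=d@(Rt@M[:3,:3]).T
    return o+d*((z-o[2])/d[:,2])[:,None]
def hsv(c): return cv2.cvtColor(c['color'],cv2.COLOR_RGB2HSV)
RNG={'blue':((100,120,50),(130,255,255)),'green':((45,100,30),(85,255,255)),'yellow':((22,130,120),(34,255,255)),'orange':((5,180,180),(18,255,255))}
def blobs(c,col,amin=20):
    m=cv2.inRange(hsv(c),*RNG[col])
    cs,_=cv2.findContours(m,cv2.RETR_EXTERNAL,cv2.CHAIN_APPROX_NONE)
    return [k[:,0,:] for k in cs if cv2.contourArea(k)>=amin]
def rect(xy):
    (cx,cy),(w,h),a=cv2.minAreaRect((xy[:,:2]*1000).astype(np.float32))
    if w<h:w,h,a=h,w,a+90
    return np.round([cx,cy,w,h,(a+90)%180-90],1)   # mm, long-axis angle
```

Run:
```python
import pickle;from h import *
d=pickle.load(open('d0.pkl','rb'))
for n in('scene','side'):
  c=d[n];print(n,'f',c['K'][0,0],'cam',-c['view'][:3,:3].T@c['view'][:3,3])
  for col in RNG:
    for b in blobs(c,col,8):
      P=cast(c,b,.02);print(col,b.mean(0).round(0),'area',cv2.contourArea(b),rect(P))
a=d['scene']['color'][180:270,170:330];b=d['side']['color'][195:255,230:370]
a=cv2.resize(a,None,fx=4.3,fy=3.6,interpolation=cv2.INTER_CUBIC)[:, :700];b=cv2.resize(b,(700,275),interpolation=cv2.INTER_CUBIC)
a=cv2.resize(a,(700,324));cv2.imwrite('pics/mag.png',np.vstack([a,b])[:,:,::-1])
```

```text
scene f 462.41396698264396 cam [1.1115659  0.52873983 0.57534549]
blue [434. 280.] area 1119.0 [489.4 256.   78.3  73.  -29.1]
blue [300. 228.] area 179.0 [564.  -12.1  56.5  32.4 -12.1]
blue [216. 227.] area 624.0 [ 687.4 -139.9  229.   117.5   11.5]
blue [277. 201.] area 20.5 [ 535.1 -114.    21.9   17.5  -14.9]
blue [462.  15.] area 65.5 [-1732.1  -995.5   978.5    20.5    28.3]
blue [456.  14.] area 63.0 [-1719.2 -1033.1   920.9    19.     28.9]
green [250. 170.] area 449.5 [ 491.2 -269.5   87.9   73.3   66.6]
green [172.  39.] area 1484.5 [  -52.6 -1532.5   661.8   289.2    64.1]
green [493.  10.] area 75.0 [-1993.5  -941.2   764.3    26.3    25.4]
green [485.  10.] area 64.0 [-1965.1  -975.6   729.3    24.3    26. ]
yellow [295. 220.] area 16.5 [555.4 -37.2  16.8  10.9 -39.6]
yellow [280. 208.] area 43.5 [551.6 -90.9  39.4  15.4  48.3]
yellow [ 63. 123.] area 784.0 [ 731.  -809.2  276.6  147.2   77.4]
orange [276. 216.] area 58.0 [573.6 -78.4  40.8  20.5  79.3]
orange [ 95. 172.] area 19.0 [ 789.4 -494.5   90.7   34.7  -39.3]
orange [515.  16.] area 65.0 [-1955.1  -779.9   704.
[... 224 characters left out ...]
ue [314. 220.] area 426.0 [676.8 -82.5 214.1 104.2 -12. ]
blue [262. 207.] area 40.0 [558.1 -20.5  42.5  22.1 -10.8]
blue [224. 152.] area 358.0 [479.  240.5  78.8  78.1  60.8]
blue [ 91. 167.] area 478.0 [6.300e+01 2.907e+02 2.058e+02 1.853e+02 1.000e-01]
blue [296.  91.] area 1886.0 [769.8 574.4 332.2 199.6  78.9]
green [245. 301.] area 871.0 [ 481.4 -290.7   72.2   68.7  -22.8]
yellow [262. 230.] area 15.0 [546.  -95.7  16.3  13.9 -22.8]
yellow [263. 213.] area 35.5 [556.8 -40.7  32.3  18.3  81.3]
yellow [343. 110.] area 37.0 [898.  388.3 124.4  13.7  74. ]
orange [261. 416.] area 23.5 [ 482.6 -526.5   35.9    4.    11.7]
orange [430. 337.] area 1101.5 [ 839.  -441.8  121.4  111.   -32.8]
```

View pics/mag.png

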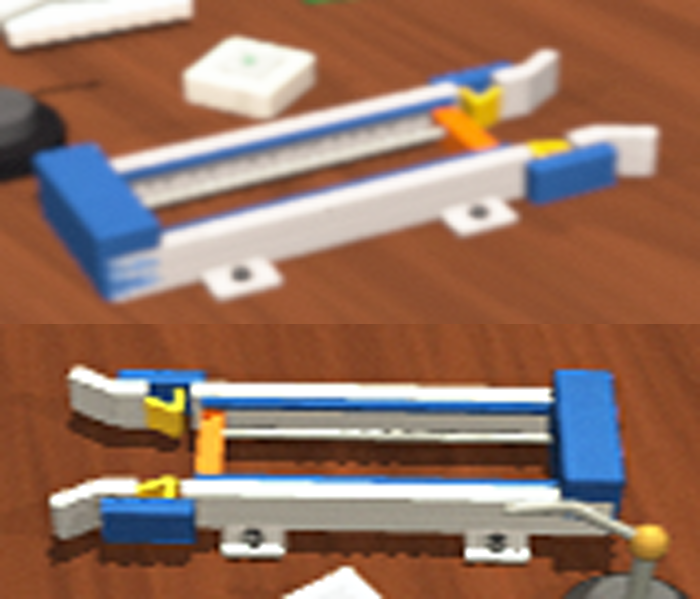

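View pics/wrist0.png

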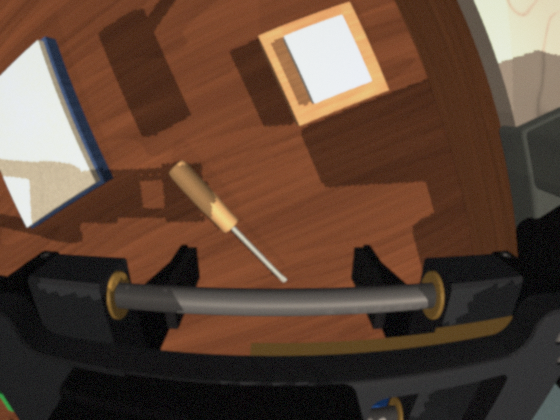

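The crops show the follower (orange) just behind the yellow catches, the end block at the far end, and the channel pointing away from the robot at a yaw of about -11°. The wrist view shows only desk clutter (screwdriver, box). Next I get the geometry for a wrist look at the blue blank.

Run:
```python
import pickle;from h import *
d=pickle.load(open('d0.pkl','rb'));s=d['state'];c=d['wrist'];print(c['K'],c['mount'].round(4))
print('wrist image centre/top on bench',wcast(c,s,[[280,210],[280,60],[280,150]],0).round(3))
Rt=np.array(s['tcp_rot'])
for t in([.42,.22,.25],[.40,.10,.25]): print((Rt.T@(np.array(t)-s['position'])).round(3))
```

```text
[[325.1922621    0.         275.08973705]
 [  0.         325.1922621  210.32435473]
 [  0.           0.           1.        ]] [[ 4.000e-04  9.568e-01  2.907e-01  7.910e-02]
 [ 1.000e+00 -4.000e-04  1.000e-04 -1.400e-03]
 [ 2.000e-04  2.907e-01 -9.568e-01 -1.614e-01]
 [ 0.000e+00  0.000e+00  0.000e+00  1.000e+00]]
wrist image centre/top on bench [[0.289 0.559 0.   ]
 [0.124 0.632 0.   ]
 [0.221 0.589 0.   ]]
[-0.294 -0.253 -0.028]
[-0.325 -0.37  -0.028]
```
Camera at tool +x 79 mm, tilted looking... centre sees TCP bench point -ish (0.289,0.559): behind TCP -x by 37mm. Hmm tool x = (-.91,.41); 0.289-0.254=+0.035 → -x side. Top of image sees +tool x side (away 0.13). So images see from TCP to +x tool. Tool x points toward robot (yaw 156-168). So to view blank at P, TCP at P - 0.05*toolx-ish, directly over it works too partially (gripper fingers occlude). Put TCP at P + offset of away from robot: (0.48,0.24) - 0.06*(-0.91,0.41) = (0.535,0.215), z 0.25. Then camera at blank roughly overhead. Also need magazine view: similarly.

The manual's scale: shifts go in units of 25 mm and turns go in units of 10 degrees. Converting my numbers, -0.21 m is -8.4, -0.028 m is -1.12.

Call:
{"method": "tcp_steps", "body": {
  "offsets": {"tx": [-8, -16, -16, -16, -16, -16, -16, -16, -16, -16, -16, -16, -16, -16], "ty": [-4, -8.4, -8.4, -8.4, -8.4, -8.4, -8.4, -8.4, -8.4, -8.4, -8.4, -8.4, -8.4, -8.4], "tz": [-1.12, -1.12, -1.12, -1.12, -1.12, -1.12, -1.12, -1.12, -1.12, -1.12, -1.12, -1.12, -1.12, -1.12], "wx": [0, 0, 0, 0, 0, 0, 0, 0, 0, 0, 0, 0, 0, 0], "wy": [0, 0, 0, 0, 0, 0, 0, 0, 0, 0, 0, 0, 0, 0], "wz": [0, 0, 0, 0, 0, 0, 0, 0, 0, 0, 0, 0, 0, 0], "jaw": [1, 1, 1, 1, 1, 1, 1, 1, 1, 1, 1, 1, 1, 1]}
}}

```text
time_s: 1.55
position: [0.533, 0.2178, 0.2505]
tcp_rot: [[-0.915, 0.404, -0.001], [0.404, 0.915, 0.0], [0.001, -0.0, -1.0]]
force: [0.1, -0.7, -0.5]
opening: 0.999
grasp_force: 0.0
```

Create look.py:
```python
import sys,pickle;from h import *;from rig import bot
def look(tag):
    s=bot.read_state();c=bot.capture('wrist')
    cv2.imwrite(f'pics/{tag}.png',c['color'][:,:,::-1]);pickle.dump((s,c),open(tag+'.pkl','wb'))
    print(s['time_s'],np.round(s['position'],4),'tool x yaw',np.degrees(np.arctan2(s['tcp_rot'][1][0],s['tcp_rot'][0][0])).round(2))
    return s,c
```

Run:
```python
from look import *
s,c=look('w1')
for b in blobs(c,'blue',300): print(b.mean(0),cv2.contourArea(b),rect(wcast(c,s,b,.02)))
```

```text
1.55 [0.533  0.2178 0.2505] tool x yaw 156.14
[132.36619718 261.30985915] 342.5 [556.6 -18.8  48.8  24.2 -12. ]
[524.32093933 229.22504892] 6904.5 [758.4 563.1 276.  152.   51.2]
[281.72139303 128.23880597] 2653.5 [478.4 249.   68.2  58.8 -29. ]
```

View pics/w1.png

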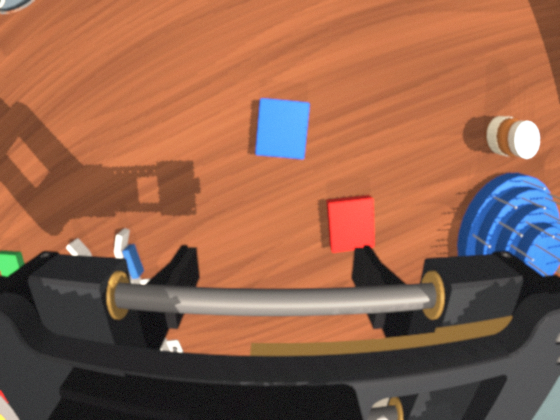

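The wrist view shows the blue blank at (282,128) and red at (350,225), well clear of it. The blue measurement (68x59 mm) agrees with the given size, so I grasp across its width, 12 mm behind centre.

In the tool's units: 0.2465 m is 9.86, 0.0745 m is 2.98, 5.1 degrees is 0.51.

Call:
{"method": "tcp_steps", "body": {
  "offsets": {"tx": [2.98, 2.98, 2.98, 2.98, 2.98, 2.98, 2.98, 2.98, 2.98, 2.98, 2.98, 2.98, 2.98, 2.98, 2.98, 2.98, 2.98], "ty": [0.304, 0.304, 0.304, 0.304, 0.304, 0.304, 0.304, 0.304, 0.304, 0.304, 0.304, 0.304, 0.304, 0.304, 0.304, 0.304, 0.304], "tz": [0, 2, 4, 6, 7.6, 8.8, 9.62, 9.86, 9.86, 9.86, 9.86, 9.86, 9.86, 9.86, 9.86, 9.86, 9.86], "wx": [0, 0, 0, 0, 0, 0, 0, 0, 0, 0, 0, 0, 0, 0, 0, 0, 0], "wy": [0, 0, 0, 0, 0, 0, 0, 0, 0, 0, 0, 0, 0, 0, 0, 0, 0], "wz": [0.51, 0.51, 0.51, 0.51, 0.51, 0.51, 0.51, 0.51, 0.51, 0.51, 0.51, 0.51, 0.51, 0.51, 0.51, 0.51, 0.51], "jaw": [1, 1, 1, 1, 1, 1, 1, 1, 1, 0, 0, 0, 0, 0, 0, 0, 0]}
}}

```text
time_s: 3.3
position: [0.4698, 0.2539, 0.0048]
tcp_rot: [[-0.874, 0.486, 0.001], [0.486, 0.874, 0.001], [-0.001, 0.001, -1.0]]
force: [-0.5, 0.0, 6.2]
opening: 0.685
grasp_force: 30.0
```

Blue is gripped (opening 59.6 mm). I lift it and view the magazine from above.

In the tool's units: -0.302 m is -12.08, -0.25 m is -10, -17.4 degrees is -1.74.

Call:
{"method": "tcp_steps", "body": {
  "offsets": {"tx": [0, 0, -0.8, -2.4, -4, -5.6, -8, -10, -12.08, -12.08, -12.08, -12.08, -12.08], "ty": [0, 0, -0.6, -1.6, -2.8, -4, -5.6, -7.2, -8.56, -8.56, -8.56, -8.56, -8.56], "tz": [-2, -4, -6, -7.6, -8.8, -9.2, -9.2, -9.2, -9.2, -9.2, -9.2, -9.2, -9.2], "wx": [0, 0, 0, 0, 0, 0, 0, 0, 0, 0, 0, 0, 0], "wy": [0, 0, 0, 0, 0, 0, 0, 0, 0, 0, 0, 0, 0], "wz": [0, 0, -0.3, -0.8, -1.74, -1.74, -1.74, -1.74, -1.74, -1.74, -1.74, -1.74, -1.74], "jaw": [0, 0, 0, 0, 0, 0, 0, 0, 0, 0, 0, 0, 0]}
}}

```text
time_s: 4.6
position: [0.6281, -0.0802, 0.2331]
tcp_rot: [[-0.979, 0.204, -0.002], [0.204, 0.979, 0.001], [0.003, 0.001, -1.0]]
force: [-0.8, 0.1, -0.4]
opening: 0.685
grasp_force: 30.0
```

Run:
```python
from look import *
s,c=look('w2');print(s['opening'],s['grasp_force'])
for col,z in(('blue',.027),('yellow',.02),('green',.02)):
  for b in blobs(c,col,60): print(col,b.mean(0).round(),cv2.contourArea(b),rect(wcast(c,s,b,z)))
```

```text
4.6 [ 0.6281 -0.0802  0.2331] tool x yaw 168.23
0.68499517937988 29.995699524879456
blue [275. 327.] 2432.0 [ 826.7 -122.5  145.7   45.1   78.8]
blue [273. 215.] 8374.5 [666.  -90.2 197.1 150.7 -11.5]
blue [314. 114.] 306.5 [557.3 -22.4  43.3  11.3 -11.2]
blue [229. 113.] 328.5 [ 537.3 -115.    44.5   12.5  -12.6]
yellow [270. 137.] 251.0 [574.3 -76.4  43.6   8.2  78.1]
yellow [300. 118.] 136.5 [559.6 -36.7  18.6  18.4 -37.6]
yellow [243. 118.] 127.0 [ 543.3 -101.9   18.5   17.3  -12.7]
green [ 96. 108.] 2217.0 [ 483.  -282.5   69.2   67.   -22.8]
```

View pics/w2.png

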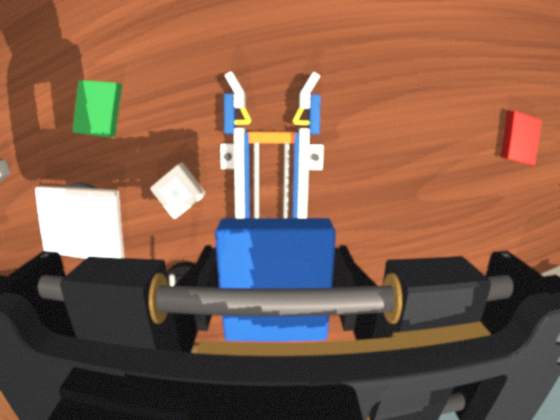

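The wrist view shows the magazine mouth at rows 75–100 (columns 228–318), catches at (243,118) and (300,118), the follower at (270,137), and the blue blank firmly and squarely in the fingers. Now I fit the channel axis from the rails and lips.

Run:
```python
import pickle;from h import *
s,c=pickle.load(open('w2.pkl','rb'));H=hsv(c).astype(int)
bl=(H[...,0]>100)&(H[...,0]<130)&(H[...,1]>110);wh=(H[...,1]<70)&(H[...,2]>130);ye=cv2.inRange(hsv(c),*RNG['yellow'])>0
print('blue/white cols by row')
E={k:[] for k in('Lb','Rb','Lw','Rw')}
for r in range(168,214,3):
    b=np.where(bl[r,225:325])[0]+225; w=np.where(wh[r,228:318])[0]+228
    lb=b[b<272];rb=b[b>272];lw=w[w<250];rw=w[w>292]
    for k,a,f in(('Lb',lb,max),('Rb',rb,min),('Lw',lw,min),('Rw',rw,max)):
        if len(a): E[k].append((f(a)+(.5 if f is max else -.5),r))
for k,v in E.items():
    P=wcast(c,s,np.array(v),.027 if 'b' in k else .028)
    m,b=np.polyfit(P[:,0],P[:,1],1);res=(P[:,1]-m*P[:,0]-b).std()
    print(k,len(v),'yaw',np.degrees(np.arctan(m)).round(2),'y at x=.6',round(m*.6+b,4),'res',res.round(5))
for yaw in(-11.9,):
  e=np.array([np.cos(np.radians(yaw)),np.sin(np.radians(yaw))]);n=np.array([-e[1],e[0]])
  for nm,lo,hi in(('Ly',225,262),('Ry',285,320)):
    v,u=np.where(ye[100:130,lo:hi]);P=wcast(c,s,np.c_[u+lo,v+100],.022)[:,:2]
    print(nm,'along',(P@e).min().round(4),(P@e).max().round(4),'lat',(P@n).min().round(4),(P@n).max().round(4))
  for nm,lo,hi in(('Lh',220,250),('Rh',295,325)):
    v,u=np.where(bl[85:140,lo:hi]);P=wcast(c,s,np.c_[u+lo,v+85],.028)[:,:2]
    print(nm,'along',(P@e).min().round(4),(P@e).max().round(4),'lat',(P@n).min().round(4),(P@n).max().round(4))
  v,u=np.where(wh[60:125,222:330]);P=wcast(c,s,np.c_[u+222,v+60],.028)[:,:2]
  print('white guide along min',(P@e).min(),'lat',(P@n).min(),(P@n).max(), 'catch line ref', )
```

```text
blue/white cols by row
Lb 16 yaw -12.13 y at x=.6 -0.1071 res 0.00032
Rb 16 yaw -12.47 y at x=.6 -0.0538 res 0.00032
Lw 16 yaw -9.63 y at x=.6 -0.1263 res 0.00152
Rw 16 yaw -15.34 y at x=.6 -0.0333 res 0.00239
Ly along 0.5435 0.5619 lat 0.0038 0.021
Ry along 0.5435 0.563 lat 0.0686 0.0869
Lh along 0.5272 0.5788 lat -0.0081 0.018
Rh along 0.5283 0.5787 lat 0.0729 0.0986
white guide along min 0.5009713017419533 lat -0.007538998121244084 0.09983888331940105 catch line ref
```

Split: first call to A; then slide.

Axis yaw is -12.2°, the lip gap measures 52.1 mm as given, and the catch plane lies at 0.561 m along. I set the blank down just outside the mouth, then slide it in.

In the tool's units: 0.2266 m is 9.064, 0.185 m is 7.4, 0.4 degrees is 0.04.

Call:
{"method": "tcp_steps", "body": {
  "offsets": {"tx": [2, 4, 5.8, 7.4, 7.4, 7.4, 7.4, 7.4, 7.4, 7.4, 7.4, 7, 6.6, 6.2, 5.92, 5.72, 5.72, 5.72], "ty": [-0.04, -0.08, -0.12, -0.184, -0.184, -0.184, -0.184, -0.184, -0.184, -0.184, -0.184, -0.184, -0.188, -0.192, -0.196, -0.196, -0.196, -0.196], "tz": [0, 0, 0.4, 1.2, 3.2, 5.2, 6.8, 8, 8.8, 9.064, 9.064, 9.064, 9.064, 9.064, 9.064, 9.064, 9.064, 9.064], "wx": [0, 0, 0, 0, 0, 0, 0, 0, 0, 0, 0, 0, 0, 0, 0, 0, 0, 0], "wy": [0, 0, 0, 0, 0, 0, 0, 0, 0, 0, 0, 0, 0, 0, 0, 0, 0, 0], "wz": [0.04, 0.04, 0.04, 0.04, 0.04, 0.04, 0.04, 0.04, 0.04, 0.04, 0.04, 0.04, 0.04, 0.04, 0.04, 0.04, 0.04, 0.04], "jaw": [0, 0, 0, 0, 0, 0, 0, 0, 0, 0, 0, 0, 0, 0, 0, 0, 0, 0]}
}}

```text
time_s: 6.45
position: [0.4876, -0.0558, 0.0074]
tcp_rot: [[-0.978, 0.21, -0.001], [0.21, 0.978, 0.0], [0.001, 0.0, -1.0]]
force: [-0.0, -0.2, -0.9]
opening: 0.685
grasp_force: 30.0
```

Run:
```python
from look import *
s,c=look('w3');cv2.imwrite('pics/s3.png',cv2.resize(bot.capture('side')['color'][190:270,190:330,::-1],None,fx=5,fy=5,interpolation=2))
print(s['moment'])
```

```text
6.45 [ 0.4876 -0.0558  0.0074] tool x yaw 167.9
[-0.04453867  0.03587396 -0.00052078]
```

View pics/s3.png

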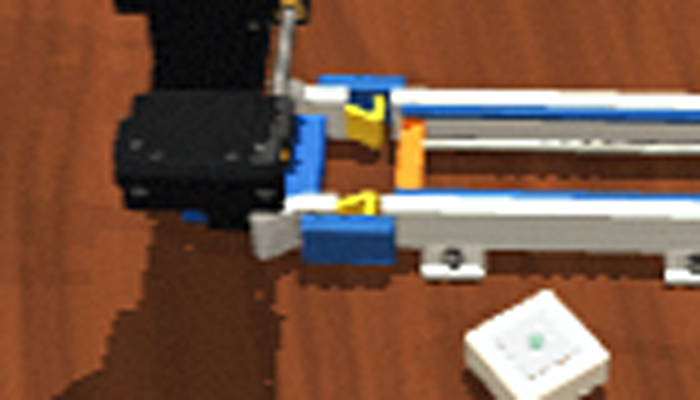

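Blue's leading end sits squarely inside the mouth at about (310,155) of the crop, with no contact force. I release, back off, close the fingers, and push from behind.

Call:
{"method": "tcp_steps", "body": {
  "offsets": {"tx": [0, 0, 0, 0, 0, 0, 0, 1, 1.8, 1.8, 1.8, 1.8, 1.8, 1.8, 1.8, 1.8, 1.8, 1.8], "ty": [0, 0, 0, 0, 0, 0, 0, 0, 0, 0, 0, 0, 0, 0, 0, 0, 0, 0], "tz": [0.08, 0.08, 0.08, 0.08, 0.08, -0.8, -2, -2, -2, -2, -2, -2, -2, -2, -0.8, 0, 0.08, 0.08], "wx": [0, 0, 0, 0, 0, 0, 0, 0, 0, 0, 0, 0, 0, 0, 0, 0, 0, 0], "wy": [0, 0, 0, 0, 0, 0, 0, 0, 0, 0, 0, 0, 0, 0, 0, 0, 0, 0], "wz": [0, 0, 0, 0, 0, 0, 0, 0, 0, 0, 0, 0, 0, 0, 0, 0, 0, 0], "jaw": [0, 1, 1, 1, 1, 1, 1, 0, 0, 0, 0, 0, 0, 0, 0, 0, 0, 0]}
}}

```text
time_s: 8.35
position: [0.4439, -0.0465, 0.0051]
tcp_rot: [[-0.978, 0.21, -0.001], [0.21, 0.978, 0.0], [0.001, 0.0, -1.0]]
force: [-0.9, -0.9, -0.7]
opening: 0.08
grasp_force: 0.0
```

Call:
{"method": "tcp_steps", "body": {
  "offsets": {"tx": [-0.4, -0.72, -1.04, -1.36, -1.68, -2, -2.24, -2.4], "ty": [0, 0, 0, 0, 0, 0, 0, 0], "tz": [0, 0, 0, 0, 0, 0, 0, 0], "wx": [0, 0, 0, 0, 0, 0, 0, 0], "wy": [0, 0, 0, 0, 0, 0, 0, 0], "wz": [0, 0, 0, 0, 0, 0, 0, 0], "jaw": [0, 0, 0, 0, 0, 0, 0, 0]}
}}

```text
time_s: 9.15
position: [0.499, -0.0573, 0.0056]
tcp_rot: [[-0.978, 0.209, -0.009], [0.209, 0.978, 0.003], [0.009, 0.001, -1.0]]
force: [-9.1, 3.0, 5.5]
opening: 0.003
grasp_force: 4.4
```

In the tool's units: -0.058 m is -2.32, -0.054 m is -2.16.

Call:
{"method": "tcp_steps", "body": {
  "offsets": {"tx": [-0.24, -0.48, -0.72, -0.96, -1.2, -1.44, -1.68, -1.92, -2.16, -2.32, -2.32, -2.32], "ty": [0, 0, 0, 0, 0, 0, 0, 0, 0, 0, 0, 0], "tz": [0, 0, 0, 0, 0, 0, 0, 0, 0, 0, 0, 0], "wx": [0, 0, 0, 0, 0, 0, 0, 0, 0, 0, 0, 0], "wy": [0, 0, 0, 0, 0, 0, 0, 0, 0, 0, 0, 0], "wz": [0, 0, 0, 0, 0, 0, 0, 0, 0, 0, 0, 0], "jaw": [0, 0, 0, 0, 0, 0, 0, 0, 0, 0, 0, 0]}
}}

```text
time_s: 10.35
position: [0.5592, -0.071, 0.0054]
tcp_rot: [[-0.978, 0.209, -0.001], [0.209, 0.978, 0.0], [0.001, 0.0, -1.0]]
force: [-2.3, 3.2, -0.6]
opening: 0.001
grasp_force: 1.7
```

Run:
```python
from look import *
s,c=look('w4');a=bot.capture('side')['color'][190:270,210:350,::-1];b=bot.capture('scene')['color'][180:270,170:330,::-1]
cv2.imwrite('pics/s4.png',np.vstack([cv2.resize(a,(560,290),interpolation=2),cv2.resize(b,(560,300),interpolation=2)]))
P=np.array(s['position'][:2]);e=np.array([.9774,-.2113]);print('mag x',P@e-.561,'lat',P@[.2113,.9774]-.0483)
```

```text
10.35 [ 0.5592 -0.071   0.0054] tool x yaw 167.91
mag x 0.0006046545741882348 lat 0.0004556827982160963
```

View pics/s4.png

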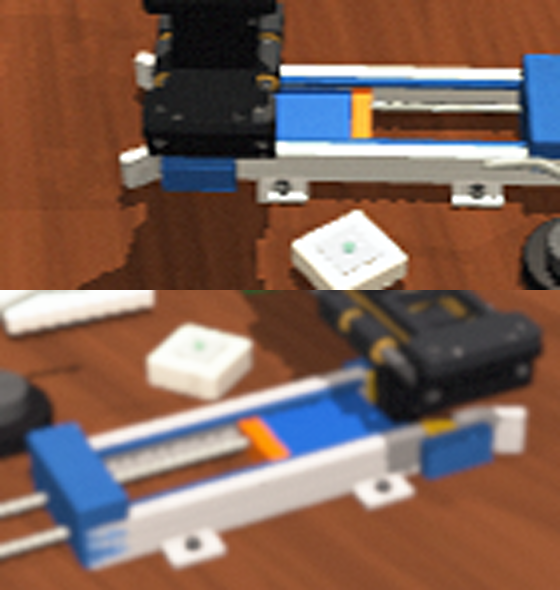

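Blue is in, with the follower about 60 mm back, and the force has dropped to the follower spring's alone. I withdraw, check the catches, and go over to green.

Call:
{"method": "tcp_steps", "body": {
  "offsets": {"tx": [0.8, 2, 3.2, 4, 4, 4, 2.8, 1.2, 0, -0.8, -1.12, -1.12, -1.12, -1.12, -1.12], "ty": [0, 0, 0, 0, 0, -0.4, -2, -3.6, -5.2, -6.8, -8.4, -8.92, -8.92, -8.92, -8.92], "tz": [0, 0, -0.4, -2.4, -4.4, -6.4, -8, -9.2, -9.8, -9.8, -9.8, -9.8, -9.8, -9.8, -9.8], "wx": [0, 0, 0, 0, 0, 0, 0, 0, 0, 0, 0, 0, 0, 0, 0], "wy": [0, 0, 0, 0, 0, 0, 0, 0, 0, 0, 0, 0, 0, 0, 0], "wz": [0, 0, 0, 0, 0, 0, 0, 0, 0, 0, 0, 0, 0, 0, 0], "jaw": [0, 0, 0, 0.5, 1, 1, 1, 1, 1, 1, 1, 1, 1, 1, 1]}
}}

```text
time_s: 12.0
position: [0.5402, -0.2945, 0.2506]
tcp_rot: [[-0.978, 0.209, 0.001], [0.209, 0.978, -0.0], [-0.001, -0.0, -1.0]]
force: [-0.3, -0.1, 0.0]
opening: 0.971
grasp_force: 0.0
```

Run:
```python
from look import *
s,c=look('w5')
for b in blobs(c,'green',300): print('green',b.mean(0),rect(wcast(c,s,b,.02)))
a=bot.capture('side')['color'][190:270,210:350,::-1]
cv2.imwrite('pics/s5.png',np.hstack([cv2.resize(a,(400,230),interpolation=2),cv2.resize(c['color'][:,:,::-1],(400,300))[:230]]))
e=np.array([.9774,-.2113]);n=np.array([.2113,.9774])
for b in blobs(c,'yellow',20)+blobs(c,'blue',300):
  P=wcast(c,s,b,.02)[:,:2];print(b.mean(0).round(),((P@e).min()-.561).round(4),((P@e).max()-.561).round(4),((P@n).min()-.0483).round(4),((P@n).max()-.0483).round(4))
```

```text
12.0 [ 0.5402 -0.2945  0.2506] tool x yaw 167.93
green [272.05940594 130.56930693] [ 480.9 -287.3   69.2   59.7  -22.9]
[463. 156.] -0.0184 0.001 0.0201 0.0429
[423. 154.] -0.0158 0.0005 -0.0392 -0.0228
[444. 203.] -0.0011 0.1406 -0.0327 0.0341
[410. 150.] -0.0343 0.0103 -0.0603 -0.0415
```

View pics/s5.png

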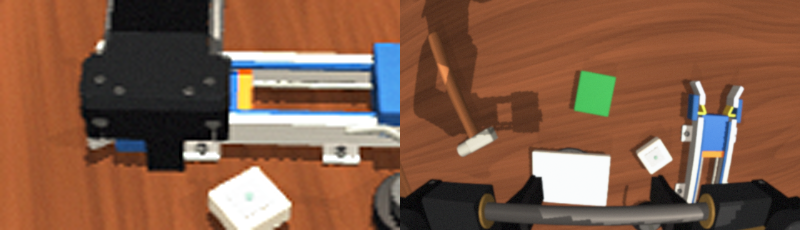

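The wrist view shows blue held between shut catches (trailing edge at x ≈ -1 mm) and green at (272,131) measuring 69x60 mm. Now I grasp green.

In the tool's units: 0.2456 m is 9.824, 0.19 m is 7.6, 10.8 degrees is 1.08.

Call:
{"method": "tcp_steps", "body": {
  "offsets": {"tx": [1.8, 2.812, 2.812, 2.812, 2.812, 2.812, 2.812, 2.812, 2.812, 2.812, 2.812, 2.812, 2.812, 2.812, 2.812, 2.812, 2.812], "ty": [-0.08, -0.132, -0.132, -0.132, -0.132, -0.132, -0.132, -0.132, -0.132, -0.132, -0.132, -0.132, -0.132, -0.132, -0.132, -0.132, -0.132], "tz": [0.4, 2, 4, 6, 7.6, 8.8, 9.6, 9.824, 9.824, 9.824, 9.824, 9.824, 9.824, 9.824, 9.824, 9.824, 9.824], "wx": [0, 0, 0, 0, 0, 0, 0, 0, 0, 0, 0, 0, 0, 0, 0, 0, 0], "wy": [0, 0, 0, 0, 0, 0, 0, 0, 0, 0, 0, 0, 0, 0, 0, 0, 0], "wz": [0.7, 1.08, 1.08, 1.08, 1.08, 1.08, 1.08, 1.08, 1.08, 1.08, 1.08, 1.08, 1.08, 1.08, 1.08, 1.08, 1.08], "jaw": [1, 1, 1, 1, 1, 1, 1, 1, 1, 0, 0, 0, 0, 0, 0, 0, 0]}
}}

```text
time_s: 13.8
position: [0.4709, -0.2839, 0.0056]
tcp_rot: [[-0.921, 0.389, 0.001], [0.389, 0.921, -0.001], [-0.001, -0.0, -1.0]]
force: [-0.7, 0.9, 5.0]
opening: 0.682
grasp_force: 30.0
```

In the tool's units: 0.2163 m is 8.652, 0.2086 m is 8.344, -10.7 degrees is -1.07.

Call:
{"method": "tcp_steps", "body": {
  "offsets": {"tx": [0, 0, 0.8, 1.8, 2.6, 3.4, 4.2, 4.6, 4.6, 4.6, 4.6, 4.6, 4.6, 4.188, 3.776, 3.36, 2.948, 2.948, 2.948], "ty": [0, 0, 1.4, 3, 4.6, 6.2, 7.6, 8.344, 8.344, 8.344, 8.344, 8.344, 8.344, 8.42, 8.496, 8.576, 8.652, 8.652, 8.652], "tz": [-1.6, -3.2, -4, -4, -4, -4, -4, -3.2, -2, -0.8, -0.12, -0.04, -0.04, -0.04, -0.04, -0.04, -0.04, -0.04, -0.04], "wx": [0, 0, 0, 0, 0, 0, 0, 0, 0, 0, 0, 0, 0, 0, 0, 0, 0, 0, 0], "wy": [0, 0, 0, 0, 0, 0, 0, 0, 0, 0, 0, 0, 0, 0, 0, 0, 0, 0, 0], "wz": [0, 0, -0.3, -0.6, -1.07, -1.07, -1.07, -1.07, -1.07, -1.07, -1.07, -1.07, -1.07, -1.07, -1.07, -1.07, -1.07, -1.07, -1.07], "jaw": [0, 0, 0, 0, 0, 0, 0, 0, 0, 0, 0, 0, 0, 0, 0, 0, 0, 0, 0]}
}}

```text
time_s: 15.7
position: [0.4869, -0.0557, 0.0059]
tcp_rot: [[-0.977, 0.211, -0.0], [0.211, 0.977, 0.0], [0.0, 0.0, -1.0]]
force: [-0.4, 0.4, -0.8]
opening: 0.686
grasp_force: 30.0
```

In the tool's units: 0.001 m is 0.04, -0.05 m is -2.

Call:
{"method": "tcp_steps", "body": {
  "offsets": {"tx": [0, 0, 0, 0, 0, 0, 1, 1.8, 1.8, 1.8, 1.8, 1.8, 1.8, 1.8, 1.8, 1.8, 1.8, 1.8], "ty": [0, 0, 0, 0, 0, 0, 0, 0, 0, 0, 0, 0, 0, 0, 0, 0, 0, 0], "tz": [0.04, 0.04, 0.04, 0.04, -0.8, -2, -2, -2, -2, -2, -2, -2, -2, -2, -0.8, 0, 0.04, 0.04], "wx": [0, 0, 0, 0, 0, 0, 0, 0, 0, 0, 0, 0, 0, 0, 0, 0, 0, 0], "wy": [0, 0, 0, 0, 0, 0, 0, 0, 0, 0, 0, 0, 0, 0, 0, 0, 0, 0], "wz": [0, 0, 0, 0, 0, 0, 0, 0, 0, 0, 0, 0, 0, 0, 0, 0, 0, 0], "jaw": [1, 1, 1, 1, 1, 1, 0, 0, 0, 0, 0, 0, 0, 0, 0, 0, 0, 0]}
}}

```text
time_s: 17.5
position: [0.4426, -0.0461, 0.0046]
tcp_rot: [[-0.977, 0.211, -0.001], [0.211, 0.977, 0.0], [0.001, 0.0, -1.0]]
force: [0.9, -0.2, 1.0]
opening: 0.026
grasp_force: 0.0
```

Call:
{"method": "tcp_steps", "body": {
  "offsets": {"tx": [-0.4, -0.72, -1.04, -1.36, -1.68, -2, -2.24, -2.4, -2.64, -2.88, -3.12, -3.36], "ty": [0, 0, 0, 0, 0, 0, 0, 0, 0, 0, 0, 0], "tz": [0, 0, 0, 0, 0, 0, 0, 0, 0, 0, 0, 0], "wx": [0, 0, 0, 0, 0, 0, 0, 0, 0, 0, 0, 0], "wy": [0, 0, 0, 0, 0, 0, 0, 0, 0, 0, 0, 0], "wz": [0, 0, 0, 0, 0, 0, 0, 0, 0, 0, 0, 0], "jaw": [0, 0, 0, 0, 0, 0, 0, 0, 0, 0, 0, 0]}
}}

```text
time_s: 18.7
position: [0.5161, -0.0603, 0.0048]
tcp_rot: [[-0.977, 0.21, -0.019], [0.21, 0.978, 0.007], [0.02, 0.003, -1.0]]
force: [-12.4, 4.5, 9.9]
opening: 0.0
grasp_force: 6.8
```

Call:
{"method": "tcp_steps", "body": {
  "offsets": {"tx": [-0.24, -0.48, -0.72, -0.96, -1.2, -1.28, -1.28, -1.28], "ty": [0, 0, 0, 0, 0, 0, 0, 0], "tz": [0, 0, 0, 0, 0, 0, 0, 0], "wx": [0, 0, 0, 0, 0, 0, 0, 0], "wy": [0, 0, 0, 0, 0, 0, 0, 0], "wz": [0, 0, 0, 0, 0, 0, 0, 0], "jaw": [0, 0, 0, 0, 0, 0, 0, 0]}
}}

```text
time_s: 19.5
position: [0.5519, -0.0685, 0.0047]
tcp_rot: [[-0.977, 0.211, -0.01], [0.211, 0.978, 0.004], [0.01, 0.002, -1.0]]
force: [-5.7, 4.0, 1.7]
opening: 0.004
grasp_force: 3.4
```

In the tool's units: -0.007 m is -0.28, -0.006 m is -0.24.

Call:
{"method": "tcp_steps", "body": {
  "offsets": {"tx": [-0.12, -0.24, -0.28, -0.28], "ty": [0, 0, 0, 0], "tz": [0, 0, 0, 0], "wx": [0, 0, 0, 0], "wy": [0, 0, 0, 0], "wz": [0, 0, 0, 0], "jaw": [0, 0, 0, 0]}
}}

```text
time_s: 19.9
position: [0.5583, -0.0697, 0.0047]
tcp_rot: [[-0.977, 0.211, -0.011], [0.211, 0.978, 0.004], [0.012, 0.002, -1.0]]
force: [-7.1, 4.3, 3.1]
opening: 0.004
grasp_force: 3.8
```

Call:
{"method": "tcp_steps", "body": {
  "offsets": {"tx": [0.4, 1.2, 2.4, 3.2, 2.4, 0.8, -0.8, -2.4, -3.2, -3.2, -3.2], "ty": [0, 0, 0, 0, 0, 0, 0, 0, 0, 0, 0], "tz": [0, 0, -0.2, -1.6, -3.6, -5.6, -7.6, -9.2, -9.2, -9.2, -9.2], "wx": [0, 0, 0, 0, 0, 0, 0, 0, 0, 0, 0], "wy": [0, 0, 0, 0, 0, 0, 0, 0, 0, 0, 0], "wz": [0, 0, 0, 0, 0, 0, 0, 0, 0, 0, 0], "jaw": [0, 0, 0, 0, 0, 0, 0, 0, 0, 0, 0]}
}}

```text
time_s: 21.0
position: [0.6428, -0.0897, 0.2363]
tcp_rot: [[-0.977, 0.211, 0.004], [0.211, 0.977, -0.001], [-0.004, -0.001, -1.0]]
force: [-1.1, -0.7, -1.2]
opening: 0.006
grasp_force: 0.0
```

Run:
```python
from look import *
s,c=look('w6')
e=np.array([.9774,-.2113]);n=np.array([.2113,.9774])
for col in('green','blue','yellow','orange'):
 for b in blobs(c,col,40):
  P=wcast(c,s,b,.02)[:,:2];print(col,b.mean(0).round(),((P@e).min()-.561).round(4),((P@e).max()-.561).round(4),((P@n).min()-.0483).round(4),((P@n).max()-.0483).round(4))
```

```text
21.0 [ 0.6428 -0.0897  0.2363] tool x yaw 167.8
green [276. 137.] 0.0 0.0692 -0.0306 0.0289
blue [277. 190.] 0.0104 0.1922 -0.0312 0.0308
blue [319.  99.] -0.0335 0.0101 0.0425 0.0541
blue [234.  98.] -0.0345 0.0102 -0.0547 -0.042
yellow [305. 103.] -0.0176 0.0011 0.0231 0.0415
yellow [249. 102.] -0.0187 0.0023 -0.0421 -0.0237
orange [273. 230.] 0.1427 0.152 -0.0244 0.0142
```

View pics/w6.png

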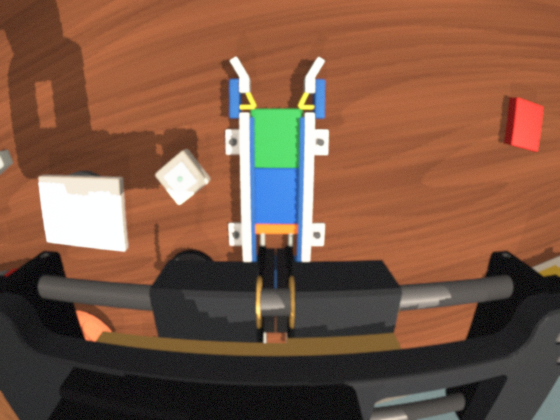

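The view shows green at (276,137) held behind the shut catches at x = 0–69 mm, with blue at (273,195) driven in ahead of it and the follower at (275,229). Everything else is in place, and the arm is clear and still.

```bash
python3 -c "
from rig import bot
print(bot.hand_in())"
```

```text
the job is handed in; nothing more can be done
None
```

The magazine is loaded and the job is handed in: blue went in first, then green drove it deeper. The last image shows both held behind the shut catches, with 21 s on the clock and the arm clear; the judge's verdict was not shown.

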